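Return the marker to the pen mug

ROBOT

A 6-joint arm with a two-finger parallel gripper is mounted at the origin on the work surface; the furniture and walls round the work are solid. World frame = base frame: x ahead of the robot, y to its left, z up, the work surface at z = 0. Lengths are in m, angles in degrees, forces in N, time in s.
With the tool pointing down it reaches from about 0.3 to 0.75 m from the base axis. Payload 8.5 kg.
Tool frame: the origin (TCP) lies midway between the tips of the shut fingers; the grasp point (between the pads) lies 19 mm behind it; y points along the fingers, z is the direction in which the jaws open and shut, and the axes are right-handed (so a half turn about y gives the same grasp; the last joint's range is limited). The gripper opens to 85 mm and grips with 20 to 120 N. Pads are 22 mm wide; open, the fingers measure 114 mm over their backs; the gripper's body (76 mm by 85 mm) begins 54 mm behind the grasp point. The pads swing forward as they close: fully open they stand 13 mm farther back than shut.
Start: joints at [-75.648, 21.807, 74.336, -0, 83.858, -12.336], TCP at [0.247, -0.491, 0.231] pointing down, gripper open.
Joint ranges: [-178.18, 178.18], [-50.72, 133.34], [12.68, 142.11], [-81.47, 261.47], [9.98, 163.14], [-165.26, 165.26]. Speed limits (degrees/s): [136.94, 136.94, 180, 180, 180, 180].

INTERFACE

Orientations are given as a 3x3 rotation matrix whose columns are the frame's x, y, z axes.
In Python, from rig import status, imaging, job gives the robot as it stands. The module is installed in compiled form; this text tells all that it offers.
- The arm moves only by the tool jog_arm, never from a script. Its argument "rows" is a list of rows, each an object of numbers: "hand": the opening, from 0 (shut) to 1 (fully open); "dx", "dy", "dz": the shift along the tool's x, y, z in cm; "ax", "ay", "az": the turn, a rotation vector about the tool's x, y, z in degrees. In form: [{"hand": .., "dx": .., "dy": .., "dz": .., "ax": .., "ay": .., "az": ..}, ...]. A call has exactly 5 rows; each row shifts and turns the commanded pose from where the row before left it, along the tool's axes as they then stand; what a row does not reach is not made up. A row lasts 1/12 s, in which the tool goes at most 41.7 mm and 7.16 degrees, less where a joint would pass 70% of its speed; a pose out of reach is approached as far as the arm can. A call is refused whole if a number of a shift passes 4.17 or a number of a turn 7.16, either way. A call with a gripper value outside its range is refused whole. The fingers move at their own pace and stop on an object; "newtons" is the grip in N (left out, the last holds). Time passes only in rows, so rows that do not move let the fingers close, or fill a call up. It gives the time, the measured TCP pose, the force and the opening at its end, in the units of the state.
- status.observe(): the state, without advancing time (a new reading comes with each control period).
- imaging.get_image(name): name is "side" or "top" or "wrist"; returns the picture (480x640x3 uint8, red, green, blue); there is no depth.
- imaging.camera_model(name): a dict with "K" (3x3 intrinsics, pixels), "position" and "rotation" of the camera in the world; the wrist camera has in their place "tool_from_camera" (4x4, takes a point from camera to tool coordinates, whose origin is the TCP and whose axes are the tool frame's). Camera axes: x right, y down, z forward; pixel columns grow to the right and rows downward; lengths in m; the calibration is good to about 2 mm. The wrist camera is an equidistant fisheye: a pixel r from the principal point sees the ray r / f radians off the axis. A picture is of the moment at which its call begins: read the wrist's pose just before it. camera_model takes no time and is no camera call.
- job.close_job(): hands the job in, once; it reports no verdict.
The state is a dict: "time_s": time; "q": joint angles; "qvel": joint speeds; "joint_efforts": joint torques, N m; "position": TCP position; "tool_rot": TCP orientation; "ft_force": force on the tool from outside, world axes, zero at the start; "wrist_torque": the same for the moment, N m; "grip_width": finger opening in m.
Only numpy, scipy, OpenCV 4.12 (cv2) and the standard library are available. Lean on these libraries where they do the work, as an engineer would, in place of code of your own. Each camera call takes 0.05 s, during which the arm holds its last target.

TASK

The marker pen has been put in the wooden tool stand by mistake. Pull it up out of the stand and stand it, lower end down as it is now, in the polka-dot mug where pens are kept: lower it in rather than dropping it, and leave the mug standing about where it is and the tweezers and brush in the stand.

Things in the scene. Friction and masses are not known exactly. Their poses are not given: they have to be found in the camera images.
- marker: Thick round marker pen, white barrel, long blue cap upward (slightly narrower to its top), 135 mm long, 16 to 17 mm in diameter, about 20 g, upright and loose in any one of the stand's three wells, leaning up to 5 degrees. Origin: centre of its lower end; z along the pen to its upper end (z = 135 mm). 65 mm, mostly cap, shows above the stand; grip across it 20 to 30 mm below the top, in any yaw.
- tweezers: Steel tweezers, 128 mm long, 15 x 8 mm, standing loose in another well, not to be pulled out. Origin: centre of the lower end; z along the length, upward.
- brush: Wooden dust brush, 170 mm long, 13 x 11 mm, standing bristles up and loose in another well, not to be pulled out. Origin: centre of the lower end; z along the length, upward.
- stand: Beech tool stand, a fixed block 156 (x) x 56 (y) x 80 (z) mm, with three round wells 20 mm wide and 70 mm deep in a row along its x axis, 50 mm apart (at x = -50, 0, +50 mm). Origin: centre of the underside; z up. Close the fingers across the row (along the stand's y) to keep clear of the neighbouring tools.
- mug: White polka-dot mug, loose, empty, about 0.3 kg, 93 mm tall, 78 mm outer and about 64 mm inner diameter, inner floor 7 mm above its underside; handle towards its own -y, reaching 75 mm from the axis. Origin: centre of the underside, on the axis of the cup; z up.
- mug_floor (a point): Centre of the mug's inner floor, 7 mm above the mug's underside.
There are look-alikes about, which are no part of the job. What is shaped like the mug but pink is not meant.

How it is judged:
By the outcome, as a careful person would: the job done as asked, in the order asked, and still so for the second after the job is handed in, with the robot touching nothing.
It also fails if it takes over 32 s, if anything falls off the work surface, if the arm or the gripper's body presses on something with over 40 N, if the wrist force passes 120 N, or if a joint passes its speed limit or range.

## Working session

There is one attempt and no reset: what is moved stays moved. The work goes in short steps, Python scripts to look and compute and a tool call to move; the robot and the scene stay as the last step left them, time stands still between calls to the robot, and variables do not carry over. Pictures are saved under pics/ and viewed, and the job is handed in when it is done.

Besides the shell and the picture viewer there is one more tool, called after "Call:" as name(argument=value, ...) on one line, values as JSON. jog_arm: Moves the arm, as the interface text tells. Its arguments: {"type":"object","properties":{"rows":{"type":"array"},"newtons":{"type":"number"}},"required":["rows"]}

```bash
mkdir -p pics; python3 - <<'E'
from rig import status, imaging
import cv2,numpy as np
np.set_printoptions(precision=4,suppress=True)
s=status.observe()
for k in s: print(k,np.array(s[k]).tolist())
for n in ["side","top","wrist"]:
    print(n,imaging.camera_model(n))
    im=imaging.get_image(n); cv2.imwrite(f"pics/{n}0.png",im[:,:,::-1])
E
```

```text
time_s 0.0
q [-75.64658832143536, 21.84276309648531, 74.38475059686658, 0.00023328405464026098, 83.85541108984928, -12.336297285621342]
qvel [-0.03416555170964717, 0.038807225480100405, -0.04901689791230751, -0.03772254769011225, -0.08192637792030548, -0.10773123704621262]
joint_efforts [-0.0021854269289178774, -44.84599828720093, -23.12733292579651, -0.0002850142027455149, 0.004804370691999793, 2.18078525904275e-06]
position [0.24696120127903776, -0.49112619178732514, 0.23069516307903526]
tool_rot [[-0.8934523298391032, -0.00035486955652712187, 0.44915788802232604], [-0.4491579190319184, 0.0014031358448569752, -0.8934512829364104], [-0.00031317087213015833, -0.999998952638151, -0.001413027461205724]]
ft_force [-1.0195294554807335, 0.16048244583553484, 0.4998218633303879]
wrist_torque [-0.029476210716818104, 0.03736828641538358, -0.004999560006097287]
grip_width 0.08560567429999232
side {'K': array([[575.9232,   0.    , 332.2086],
       [  0.    , 575.9232, 240.9121],
       [  0.    ,   0.    ,   1.    ]]), 'position': array([ 0.5924, -0.508 ,  0.6253]), 'rotation': array([[ 0.97  ,  0.1334, -0.2031],
       [ 0.2428, -0.5657,  0.7881],
       [-0.0098, -0.8138, -0.5811]])}
top {'K': array([[600.6196,   0.    , 320.5781],
       [  0.    , 600.6196, 231.54  ],
       [  0.    ,   0.    ,   1.    ]]), 'position': array([0.3435, 0.2848, 1.0924]), 'rotation': array([[-0.0123, -0.999 ,  0.0435],
       [-0.9996,  0.0134,  0.0262],
       [-0.0268, -0.0431, -0.9987]])}
wrist {'K': array([[371.6483,   0.    , 318.1859],
       [  0.    , 371.6483, 245.7035],
       [  0.    ,   0.    ,   1.    ]]), 'tool_from_camera': array([[ 0.0005,  0.962 ,  0.2731, -0.0709],
       [-0.0006, -0.2731,  0.962 , -0.1426],
       [ 1.    , -0.0007,  0.0005, -0.0003],
       [ 0.    ,  0.    ,  0.    ,  1.    ]])}
```

View pics/side0.png

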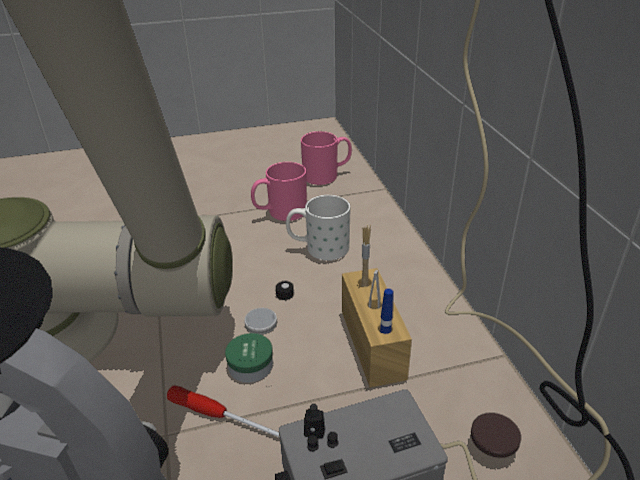

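View pics/top0.png

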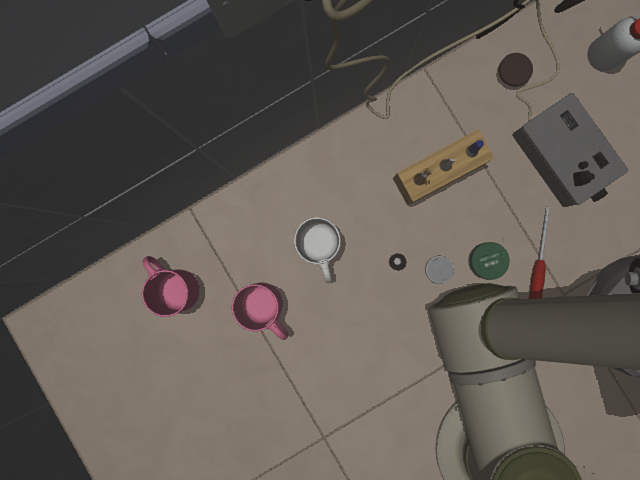

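View pics/wrist0.png

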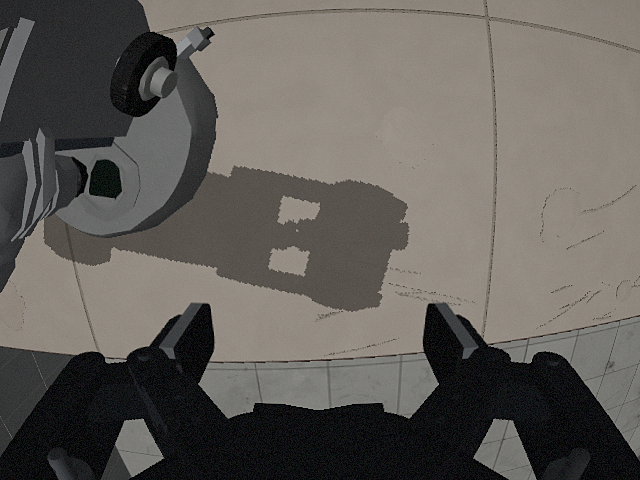

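The side view shows the marker with its blue cap (388,310) in the near well, with the tweezers at (375,290) and the brush at (366,255). The polka-dot mug is at (327,230). In the top view the marker is at (475,147), the mug at (318,240), and the pink mugs lie to its left. Next I measure.

```bash
cat > h.py <<'E'
import numpy as np,cv2
from rig import status, imaging
np.set_printoptions(precision=4,suppress=True)
def ray(n,p,s=None):
    m=imaging.camera_model(n);K=m["K"]
    if n=="wrist":
        d=np.array([p[0]-K[0,2],p[1]-K[1,2]]);r=np.hypot(*d);t=r/K[0,0]
        c=np.array([*(d/max(r,1e-9)*np.sin(t)),np.cos(t)]);T=m["tool_from_camera"]
        R=np.array(s["tool_rot"]);return np.array(s["position"])+R@T[:3,3],R@T[:3,:3]@c
    d=m["rotation"]@np.linalg.inv(K)@np.array([p[0],p[1],1]);return m["position"],d/np.linalg.norm(d)
def plane(n,p,z,s=None):
    o,d=ray(n,p,s);return o+d*(z-o[2])/d[2]
def tri(*a):
    A=0;b=0;
    for o,d in a:
        P=np.eye(3)-np.outer(d,d);A=A+P;b=b+P@o
    x=np.linalg.solve(A,b);return x,[np.linalg.norm((np.eye(3)-np.outer(d,d))@(x-o)) for o,d in a]
def proj(n,X,s=None):
    m=imaging.camera_model(n);K=m["K"]
    if n=="wrist":
        T=m["tool_from_camera"];c=T[:3,:3].T@(np.array(s["tool_rot"]).T@(np.array(X)-s["position"])-T[:3,3])
        t=np.arctan2(np.hypot(c[0],c[1]),c[2]);u=c[:2]/np.hypot(c[0],c[1])*t*K[0,0];return u+K[:2,2]
    c=m["rotation"].T@(np.array(X)-m["position"]);return (K@c/c[2])[:2]
E
python3 - <<'E'
from h import *
for n,box in (("side",(360,270,420,400)),("top",(455,130,500,170))):
    im=cv2.imread(f"pics/{n}0.png");hsv=cv2.cvtColor(im,cv2.COLOR_BGR2HSV)
    m=cv2.inRange(hsv,(105,120,30),(130,255,255));
    x0,y0,x1,y1=box;k=np.zeros_like(m);k[y0:y1,x0:x1]=m[y0:y1,x0:x1]
    ys,xs=np.nonzero(k);print(n,len(xs),xs.min(),xs.max(),ys.min(),ys.max())
    for y in range(ys.min(),ys.max()+1,4): print(y,xs[ys==y].min(),xs[ys==y].max())
    c=im[max(0,y0-60):y1+60,max(0,x0-120):x1+60]
    cv2.imwrite(f"pics/{n}0c.png",cv2.resize(c,None,fx=3,fy=3,interpolation=cv2.INTER_CUBIC)[:600,:800])
    b=cv2.cvtColor(im,cv2.COLOR_BGR2HSV)
im=cv2.imread("pics/top0.png")[210:290,285:355];cv2.imwrite("pics/mugt.png",cv2.resize(im,None,fx=7,fy=7))
im=cv2.imread("pics/side0.png")[185:270,275:365];cv2.imwrite("pics/mugs.png",cv2.resize(im,None,fx=7,fy=7))
E
```

```text
side 363 380 392 289 332
289 386 390
293 384 392
297 384 392
301 383 391
305 382 391
309 382 391
313 381 391
317 381 391Traceback (most recent call last):
  File "<stdin>", line 7, in <module>
    return umr_minimum(a, axis, None, out, keepdims, initial, where)
ValueError: zero-size array to reduction operation minimum which has no identity
```

```bash

python3 - <<'E'
from h import *
im=cv2.imread("pics/top0.png");hsv=cv2.cvtColor(im,cv2.COLOR_BGR2HSV)
m=cv2.inRange(hsv,(105,120,20),(135,255,255));k=np.zeros_like(m);k[130:170,455:500]=m[130:170,455:500]
ys,xs=np.nonzero(k);print(len(xs),xs.min(),xs.max(),ys.min(),ys.max(),xs.mean(),ys.mean())
# stand mask top
w=cv2.inRange(hsv,(10,90,60),(30,255,255));w[:, :380]=0;w[:,505:]=0;w[:110]=0;w[215:]=0
w=cv2.morphologyEx(w,cv2.MORPH_OPEN,np.ones((3,3)))
cs=max(cv2.findContours(w,0,2)[0],key=cv2.contourArea);print(cv2.minAreaRect(cs),[a.tolist() for a in cv2.approxPolyDP(cs,3,True)])
cv2.imwrite("pics/stand_t.png",cv2.resize(im[120:220,380:510],None,fx=6,fy=6,interpolation=cv2.INTER_CUBIC))
cv2.imwrite("pics/mugt.png",cv2.resize(im[210:290,285:355],None,fx=7,fy=7))
im=cv2.imread("pics/side0.png")
cv2.imwrite("pics/mugs.png",cv2.resize(im[185:270,275:365],None,fx=7,fy=7))
cv2.imwrite("pics/stand_s.png",cv2.resize(im[215:395,330:420],None,fx=3.3,fy=3.3,interpolation=cv2.INTER_CUBIC))
E
```

```text
31 476 482 141 146 479.35483870967744 143.3548387096774
((445.148193359375, 165.5098876953125), (33.52771759033203, 93.02760314941406), 61.821407318115234) [[[478, 130]], [[398, 172]], [[412, 201]], [[492, 158]], [[486, 144]], [[473, 157]], [[466, 155]], [[465, 149]], [[482, 139]]]
```

View pics/stand_t.png

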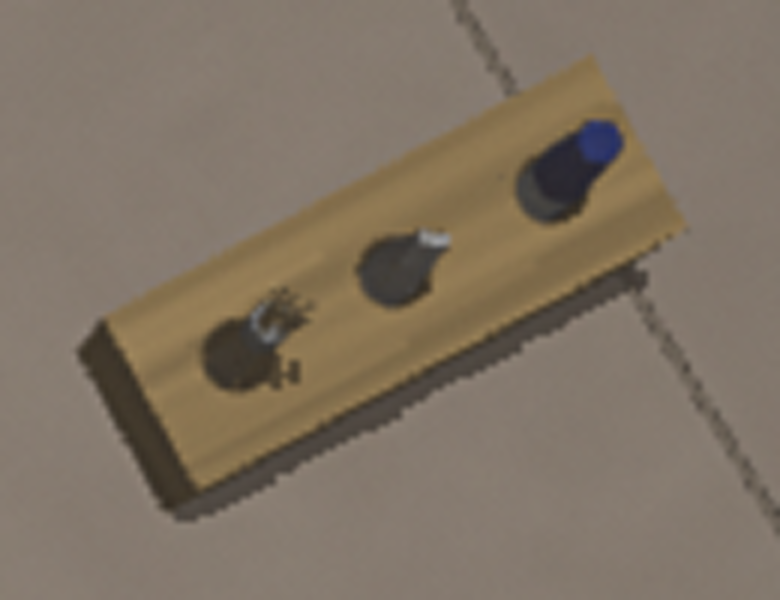

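View pics/stand_s.png

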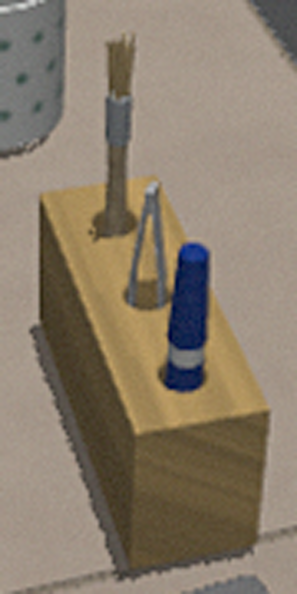

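View pics/mugt.png

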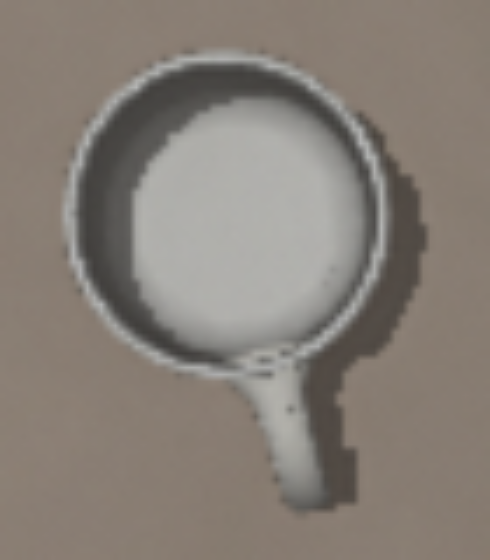

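View pics/mugs.png

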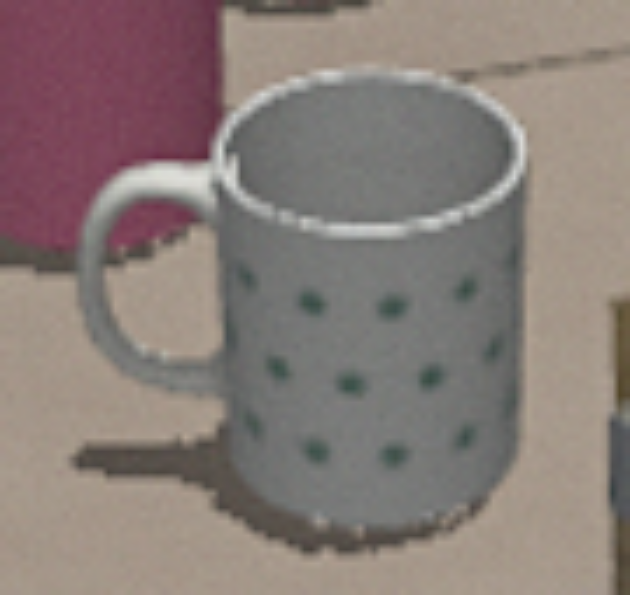

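```bash

python3 - <<'E'
from h import *
C=[plane("top",np.array(p)/6+[380,120]-.5*0,.08) for p in ((593,58),(685,228),(197,490),(105,322))]
print("corners\n",np.array(C)); c=np.mean(C,0); print("c",c,"sides",[np.linalg.norm(C[i]-C[(i+1)%4]) for i in range(4)])
ex=(C[0]+C[1]-C[2]-C[3]);ex/=np.linalg.norm(ex);print("ex",ex,np.degrees(np.arctan2(ex[1],ex[0])))
S=[plane("side",np.array(p)/3.3+[330,215],.08) for p in ((40,196),(157,180),(269,410),(133,433))];print("side corners\n",np.array(S),np.mean(S,0))
well=c+.05*ex;print("well",well,"wells top",[plane("top",np.array(p)/6+[380,120],.08) for p in ((397,272),(241,354))])
print("tip",tri(ray("top",(480,143.4)),ray("side",(388.7,290.6))), plane("top",(480,143.4),.145),plane("side",(388.7,290.6),.145))
print("marker axis side base at z=.1:",plane("side",(385.5,325),.1))
print("mug rim",tri(ray("top",(317.3,240.7)),ray("side",(327.9,206.7))),plane("top",(317.3,240.7),.093),plane("side",(327.9,206.7),.093))
print("handle",plane("top",(329,278),.05))
print("wall",plane("top",(193,208),0),plane("top",(390,100),0))
print("brush top", tri(ray("top",(380+285/6,120+310/6)),ray("side",(330+120/3.3,215+42/3.3))))
print("tweezer top", tri(ray("top",(380+433/6,120+240/6)),ray("side",(330+152/3.3,215+188/3.3))))
E
```

```text
corners
 [[0.5561 0.0421 0.08  ]
 [0.5075 0.0176 0.08  ]
 [0.4358 0.1554 0.08  ]
 [0.4836 0.1803 0.08  ]]
c [0.4958 0.0988 0.08  ] sides [np.float64(0.05437973236910452), np.float64(0.1553370523696438), np.float64(0.0539052563149523), np.float64(0.15603058211678245)]
ex [ 0.463  -0.8864  0.    ] -62.42030762868934
side corners
 [[0.4374 0.1507 0.08  ]
 [0.4872 0.1746 0.08  ]
 [0.5571 0.04   0.08  ]
 [0.5069 0.015  0.08  ]] [0.4972 0.0951 0.08  ]
well [0.5189 0.0545 0.08  ] wells top [array([0.4964, 0.0982, 0.08  ]), array([0.474 , 0.1423, 0.08  ])]
tip (array([0.521 , 0.0559, 0.1432]), [np.float64(0.00012230737214436715), np.float64(0.00012230737214450363)]) [0.5206 0.0563 0.145 ] [0.5214 0.0539 0.145 ]
marker axis side base at z=.1: [0.5221 0.0376 0.1   ]
mug rim (array([0.3723, 0.317 , 0.0892]), [np.float64(0.00043492149766184934), np.float64(0.00043492149766182115)]) [0.3718 0.3167 0.093 ] [0.3743 0.3112 0.093 ]
handle [0.3082 0.2986 0.05  ]
wall [0.4374 0.5471 0.    ] [0.6306 0.1833 0.    ]
brush top (array([0.4732, 0.1443, 0.1748]), [np.float64(0.0003254190221335817), np.float64(0.00032541902213348403)])
tweezer top (array([0.4967, 0.0989, 0.1359]), [np.float64(0.0002894235300512766), np.float64(0.0002894235300512748)])
```

Measurements agree:
- **Marker:** tip at (0.521, 0.055, 0.144), nearly upright. The expected height is 0.145.
- **Mug:** axis at about (0.372, 0.315).
- **Stand:** its x axis points at -62.4°, so the jaw axis should be 27.6°.

Next I plan the approach.

```bash
cat >> h.py <<'E'
from scipy.spatial.transform import Rotation as Ro
import json
def plan(target,yaw,n,zf=None,hand=1):
    """rows to target pos with total world-yaw turn; tool y down"""
    s=status.observe();p=np.array(s["position"]);R=np.array(s["tool_rot"]);d=(np.array(target)-p)/n
    rows=[]
    for i in range(n):
        sh=np.round(R.T@((np.array(target)-p)/(n-i))*100,2);a=round(-yaw/n,1)
        rows.append(dict(hand=hand,dx=sh[0],dy=sh[1],dz=sh[2],ay=a))
        p=p+R@sh/100;R=R@Ro.from_rotvec([0,np.radians(a),0]).as_matrix()
    for i in range(0,n,5): print(json.dumps([{k:float(v) for k,v in r.items()} for r in rows[i:i+5]]))
    print("end",p,"zaxis",R[:,2],"y",R[:,1])
E
python3 -c "
from h import *
plan([.521,.055,.28],90.9,20)"
```

```text
[{"hand": 1.0, "dx": -2.45, "dy": -0.24, "dz": -1.82, "ay": -4.5}, {"hand": 1.0, "dx": -2.59, "dy": -0.24, "dz": -1.63, "ay": -4.5}, {"hand": 1.0, "dx": -2.71, "dy": -0.24, "dz": -1.42, "ay": -4.5}, {"hand": 1.0, "dx": -2.81, "dy": -0.24, "dz": -1.2, "ay": -4.5}, {"hand": 1.0, "dx": -2.89, "dy": -0.24, "dz": -0.98, "ay": -4.5}]
[{"hand": 1.0, "dx": -2.96, "dy": -0.24, "dz": -0.75, "ay": -4.5}, {"hand": 1.0, "dx": -3.01, "dy": -0.24, "dz": -0.51, "ay": -4.5}, {"hand": 1.0, "dx": -3.04, "dy": -0.24, "dz": -0.28, "ay": -4.5}, {"hand": 1.0, "dx": -3.06, "dy": -0.25, "dz": -0.04, "ay": -4.5}, {"hand": 1.0, "dx": -3.05, "dy": -0.24, "dz": 0.2, "ay": -4.5}]
[{"hand": 1.0, "dx": -3.02, "dy": -0.25, "dz": 0.44, "ay": -4.5}, {"hand": 1.0, "dx": -2.98, "dy": -0.24, "dz": 0.68, "ay": -4.5}, {"hand": 1.0, "dx": -2.92, "dy": -0.25, "dz": 0.91, "ay": -4.5}, {"hand": 1.0, "dx": -2.84, "dy": -0.24, "dz": 1.14, "ay": -4.5}, {"hand": 1.0, "dx": -2.74, "dy": -0.25, "dz": 1.36, "ay": -4.5}]
[{"hand": 1.0, "dx": -2.62, "dy": -0.24, "dz": 1.57, "ay": -4.5}, {"hand": 1.0, "dx": -2.49, "dy": -0.25, "dz": 1.77, "ay": -4.5}, {"hand": 1.0, "dx": -2.35, "dy": -0.24, "dz": 1.96, "ay": -4.5}, {"hand": 1.0, "dx": -2.18, "dy": -0.25, "dz": 2.13, "ay": -4.5}, {"hand": 1.0, "dx": -2.01, "dy": -0.24, "dz": 2.3, "ay": -4.5}]
end [0.521 0.055 0.28 ] zaxis [0.8935 0.4491 0.0002] y [-0.0003  0.001  -1.    ]
```

Call:
jog_arm(rows=[{"hand": 1, "dx": -2.45, "dy": -1, "dz": -1.8, "ay": -4.5}, {"hand": 1, "dx": -2.6, "dy": -1, "dz": -1.6, "ay": -4.5}, {"hand": 1, "dx": -2.7, "dy": -1, "dz": -1.4, "ay": -4.5}, {"hand": 1, "dx": -2.8, "dy": -1, "dz": -1.2, "ay": -4.5}, {"hand": 1, "dx": -2.9, "dy": -1, "dz": -1.0, "ay": -4.5}])

```text
invalid input at $.rows[0]: expected keys hand, dx, dy, dz, ax, ay, az
```

Call:
jog_arm(rows=[{"hand": 1, "dx": -2.95, "dy": 0, "dz": -0.75, "ay": -4.5}, {"hand": 1, "dx": -3.0, "dy": 0, "dz": -0.5, "ay": -4.5}, {"hand": 1, "dx": -3.05, "dy": 0, "dz": -0.3, "ay": -4.5}, {"hand": 1, "dx": -3.05, "dy": 0, "dz": 0, "ay": -4.5}, {"hand": 1, "dx": -3.05, "dy": 0, "dz": 0.2, "ay": -4.5}])

```text
invalid input at $.rows[0]: expected keys hand, dx, dy, dz, ax, ay, az
```

Call:
jog_arm(rows=[{"hand": 1, "dx": -3.0, "dy": 0, "dz": 0.45, "ay": -4.5}, {"hand": 1, "dx": -3.0, "dy": 0, "dz": 0.7, "ay": -4.5}, {"hand": 1, "dx": -2.9, "dy": 0, "dz": 0.9, "ay": -4.5}, {"hand": 1, "dx": -2.85, "dy": 0, "dz": 1.15, "ay": -4.5}, {"hand": 1, "dx": -2.75, "dy": 0, "dz": 1.35, "ay": -4.5}])

```text
invalid input at $.rows[0]: expected keys hand, dx, dy, dz, ax, ay, az
```

Call:
jog_arm(rows=[{"hand": 1, "dx": -2.6, "dy": 0, "dz": 1.55, "ay": -4.5}, {"hand": 1, "dx": -2.5, "dy": 0, "dz": 1.75, "ay": -4.5}, {"hand": 1, "dx": -2.35, "dy": 0, "dz": 1.95, "ay": -4.5}, {"hand": 1, "dx": -2.2, "dy": 0, "dz": 2.15, "ay": -4.5}, {"hand": 1, "dx": -2.0, "dy": 0, "dz": 2.3, "ay": -4.5}])

```text
invalid input at $.rows[0]: expected keys hand, dx, dy, dz, ax, ay, az
```

Call:
jog_arm(rows=[{"hand": 1}, {"hand": 1}, {"hand": 1}, {"hand": 1}, {"hand": 1}])

```text
invalid input at $.rows[0]: expected keys hand, dx, dy, dz, ax, ay, az
```

All keys are required in every row.

Call:
jog_arm(rows=[{"hand": 1, "dx": -2.45, "dy": -1, "dz": -1.8, "ax": 0, "ay": -4.5, "az": 0}, {"hand": 1, "dx": -2.6, "dy": -1, "dz": -1.6, "ax": 0, "ay": -4.5, "az": 0}, {"hand": 1, "dx": -2.7, "dy": -1, "dz": -1.4, "ax": 0, "ay": -4.5, "az": 0}, {"hand": 1, "dx": -2.8, "dy": -1, "dz": -1.2, "ax": 0, "ay": -4.5, "az": 0}, {"hand": 1, "dx": -2.9, "dy": -1, "dz": -1.0, "ax": 0, "ay": -4.5, "az": 0}])

```text
time_s: 0.57
position: [0.3161, -0.3539, 0.2815]
tool_rot: [[-0.651, -0.0, 0.759], [-0.759, 0.001, -0.651], [-0.0, -1.0, -0.001]]
ft_force: [2.1, -0.4, 0.9]
grip_width: 0.0856
```

Call:
jog_arm(rows=[{"hand": 1, "dx": -2.95, "dy": 0, "dz": -0.75, "ax": 0, "ay": -4.5, "az": 0}, {"hand": 1, "dx": -3.0, "dy": 0, "dz": -0.5, "ax": 0, "ay": -4.5, "az": 0}, {"hand": 1, "dx": -3.05, "dy": 0, "dz": -0.3, "ax": 0, "ay": -4.5, "az": 0}, {"hand": 1, "dx": -3.05, "dy": 0, "dz": 0, "ax": 0, "ay": -4.5, "az": 0}, {"hand": 1, "dx": -3.05, "dy": 0, "dz": 0.2, "ax": 0, "ay": -4.5, "az": 0}])

```text
time_s: 0.98
position: [0.3846, -0.2175, 0.2812]
tool_rot: [[-0.311, -0.0, 0.951], [-0.951, 0.0, -0.311], [-0.0, -1.0, -0.0]]
ft_force: [0.1, -0.2, -0.4]
grip_width: 0.0855
```

Call:
jog_arm(rows=[{"hand": 1, "dx": -3.0, "dy": 0, "dz": 0.45, "ax": 0, "ay": -4.5, "az": 0}, {"hand": 1, "dx": -3.0, "dy": 0, "dz": 0.7, "ax": 0, "ay": -4.5, "az": 0}, {"hand": 1, "dx": -2.9, "dy": 0, "dz": 0.9, "ax": 0, "ay": -4.5, "az": 0}, {"hand": 1, "dx": -2.85, "dy": 0, "dz": 1.15, "ax": 0, "ay": -4.5, "az": 0}, {"hand": 1, "dx": -2.75, "dy": 0, "dz": 1.35, "ax": 0, "ay": -4.5, "az": 0}])

```text
time_s: 1.4
position: [0.4534, -0.0809, 0.2812]
tool_rot: [[0.077, -0.0, 0.997], [-0.997, 0.0, 0.077], [-0.0, -1.0, -0.0]]
ft_force: [0.9, -1.7, 0.7]
grip_width: 0.0857
```

Call:
jog_arm(rows=[{"hand": 1, "dx": -2.6, "dy": 0, "dz": 1.55, "ax": 0, "ay": -4.5, "az": 0}, {"hand": 1, "dx": -2.5, "dy": 0, "dz": 1.75, "ax": 0, "ay": -4.5, "az": 0}, {"hand": 1, "dx": -2.35, "dy": 0, "dz": 1.95, "ax": 0, "ay": -4.5, "az": 0}, {"hand": 1, "dx": -2.2, "dy": 0, "dz": 2.15, "ax": 0, "ay": -4.5, "az": 0}, {"hand": 1, "dx": -2.0, "dy": 0, "dz": 2.3, "ax": 0, "ay": -4.5, "az": 0}])

```text
time_s: 1.82
position: [0.5216, 0.0556, 0.2811]
tool_rot: [[0.453, -0.0, 0.892], [-0.892, 0.0, 0.453], [-0.0, -1.0, -0.0]]
ft_force: [0.4, -1.3, 0.3]
grip_width: 0.0854
```

```bash

python3 - <<'E'
from h import *
imaging.get_image("top")
s=status.observe();print(s["position"],s["tool_rot"],s["qvel"],s["time_s"])
im=imaging.get_image("wrist");cv2.imwrite("pics/wrist1.png",im[:,:,::-1])
im=imaging.get_image("side");cv2.imwrite("pics/side1.png",im[:,:,::-1])
print(proj("wrist",[.521,.055,.144],s))
plan([.521,.055,.18],0,5)
E
```

```text
[0.523  0.0593 0.2808] [[ 0.4597  0.0001  0.8881]
 [-0.8881  0.0021  0.4597]
 [-0.0019 -1.      0.001 ]] [-4.2921 -1.8074  3.508  -0.7648 -1.1142  2.4541] 1.8667
[311.0419 237.1394]
[{"hand": 1.0, "dx": 0.01, "dy": 2.01, "dz": -0.01, "ay": 0.0}, {"hand": 1.0, "dx": 0.0, "dy": 2.02, "dz": -0.01, "ay": 0.0}, {"hand": 1.0, "dx": 0.01, "dy": 2.01, "dz": -0.01, "ay": 0.0}, {"hand": 1.0, "dx": 0.0, "dy": 2.02, "dz": -0.02, "ay": 0.0}, {"hand": 1.0, "dx": 0.01, "dy": 2.01, "dz": -0.01, "ay": 0.0}]
end [0.521 0.055 0.18 ] zaxis [ 0.8921  0.4518 -0.0009] y [-0.001   0.0001 -1.    ]
```

View pics/wrist1.png

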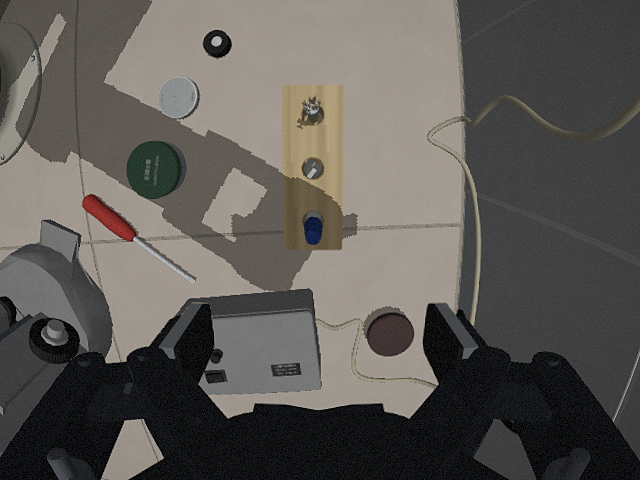

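View pics/side1.png

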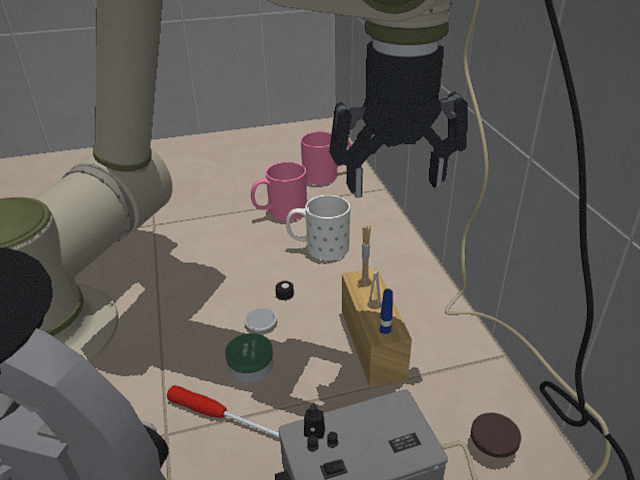

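The side view shows the gripper over the stand. In the wrist view the stand lies straight (285–343, 85–250), with the cap at (313,230). I'll settle while going partway down, then re-measure.

Call:
jog_arm(rows=[{"hand": 1, "dx": 0, "dy": 1.5, "dz": 0, "ax": 0, "ay": 0, "az": 0}, {"hand": 1, "dx": 0, "dy": 1.5, "dz": 0, "ax": 0, "ay": 0, "az": 0}, {"hand": 0.8, "dx": 0, "dy": 1.5, "dz": 0, "ax": 0, "ay": 0, "az": 0}, {"hand": 0.8, "dx": 0, "dy": 1.5, "dz": 0, "ax": 0, "ay": 0, "az": 0}, {"hand": 0.8, "dx": 0, "dy": 1.5, "dz": 0, "ax": 0, "ay": 0, "az": 0}])

```text
time_s: 2.38
position: [0.5208, 0.053, 0.2057]
tool_rot: [[0.447, -0.0, 0.894], [-0.894, -0.0, 0.447], [0.0, -1.0, -0.0]]
ft_force: [0.0, -0.3, -0.4]
grip_width: 0.0683
```

Call:
jog_arm(rows=[{"hand": 0.8, "dx": 0, "dy": 0.5, "dz": 0, "ax": 0, "ay": 0, "az": 0}, {"hand": 0.8, "dx": 0, "dy": 0, "dz": 0, "ax": 0, "ay": 0, "az": 0}, {"hand": 0.8, "dx": 0, "dy": 0, "dz": 0, "ax": 0, "ay": 0, "az": 0}, {"hand": 0.8, "dx": 0, "dy": 0, "dz": 0, "ax": 0, "ay": 0, "az": 0}, {"hand": 0.8, "dx": 0, "dy": 0, "dz": 0, "ax": 0, "ay": 0, "az": 0}])

```text
time_s: 2.8
position: [0.5216, 0.0538, 0.2022]
tool_rot: [[0.449, 0.002, 0.894], [-0.894, -0.0, 0.449], [0.001, -1.0, 0.001]]
ft_force: [-0.9, -0.1, 0.1]
grip_width: 0.0684
```

```bash

python3 - <<'E'
from h import *
s=status.observe();print(s["position"],s["tool_rot"],s["qvel"],s["time_s"])
im=imaging.get_image("wrist")[:,:,::-1].copy();cv2.imwrite("pics/wrist2.png",im)
print(proj("wrist",[.521,.055,.144],s),proj("wrist",[.5189,.0545,.08],s))
hsv=cv2.cvtColor(im,cv2.COLOR_BGR2HSV);m=cv2.inRange(hsv,(105,120,20),(135,255,255))
n,l,st,c=cv2.connectedComponentsWithStats(m);i=1+np.argmax(st[1:,4]);print(st[i],c[i])
ys,xs=np.nonzero(l==i)
for y in range(ys.min(),ys.max()+1,4): print(y,xs[ys==y].min(),xs[ys==y].max())
c=im[st[i][1]-60:st[i][1]+st[i][3]+40,st[i][0]-60:st[i][0]+st[i][2]+60];cv2.imwrite("pics/wrist2c.png",cv2.resize(c,None,fx=3,fy=3)[:600,:800]);print("crop",st[i][0]-60,st[i][1]-60)
E
```

```text
[0.5216 0.0538 0.2022] [[ 0.4489  0.0016  0.8936]
 [-0.8936 -0.0002  0.4489]
 [ 0.0009 -1.      0.0013]] [ 0.2179  0.1091  0.2564  0.1424 -0.0265 -0.023 ] 2.8
[315.2418 264.2694] [312.8766 235.5165]
[306 233  23  41 782] [317.1637 252.4207]
233 313 319
237 309 325
241 307 327
245 306 328
249 307 328
253 307 328
257 307 327
261 308 327
265 308 327
269 310 325
273 318 319
crop 246 173
```

View pics/wrist2c.png

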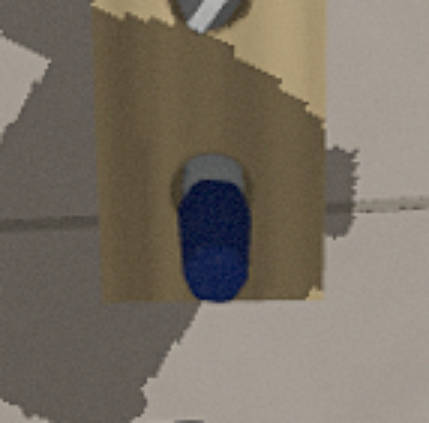

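The cap top appears at (317.5,264) and was predicted at (315,264), so it agrees to about 1 mm. I descend 10.2 cm with a 1 mm correction and close.

Call:
jog_arm(rows=[{"hand": 0.7, "dx": -0.1, "dy": 1.3, "dz": 0.1, "ax": 0, "ay": 0, "az": 0}, {"hand": 0.7, "dx": 0, "dy": 1.3, "dz": 0, "ax": 0, "ay": 0, "az": 0}, {"hand": 0.7, "dx": 0, "dy": 1.3, "dz": 0, "ax": 0, "ay": 0, "az": 0}, {"hand": 0.7, "dx": 0, "dy": 1.3, "dz": 0, "ax": 0, "ay": 0, "az": 0}, {"hand": 0.7, "dx": 0, "dy": 1.3, "dz": 0, "ax": 0, "ay": 0, "az": 0}])

```text
time_s: 3.27
position: [0.5219, 0.0554, 0.1362]
tool_rot: [[0.449, 0.001, 0.893], [-0.893, -0.0, 0.449], [0.001, -1.0, 0.001]]
ft_force: [0.2, 0.0, 0.3]
grip_width: 0.0596
```

Call:
jog_arm(rows=[{"hand": 0.7, "dx": 0, "dy": 1.2, "dz": 0, "ax": 0, "ay": 0, "az": 0}, {"hand": 0.7, "dx": 0, "dy": 1.2, "dz": 0, "ax": 0, "ay": 0, "az": 0}, {"hand": 0.7, "dx": 0, "dy": 0.8, "dz": 0, "ax": 0, "ay": 0, "az": 0}, {"hand": 0.7, "dx": 0, "dy": 0.5, "dz": 0, "ax": 0, "ay": 0, "az": 0}, {"hand": 0.7, "dx": 0, "dy": 0, "dz": 0, "ax": 0, "ay": 0, "az": 0}])

```text
time_s: 3.68
position: [0.5215, 0.0554, 0.0988]
tool_rot: [[0.449, -0.001, 0.893], [-0.893, 0.0, 0.449], [-0.001, -1.0, -0.001]]
ft_force: [-0.6, -0.6, -1.2]
grip_width: 0.0598
```

Call:
jog_arm(rows=[{"hand": 0.5, "dx": 0, "dy": 0, "dz": 0, "ax": 0, "ay": 0, "az": 0}, {"hand": 0.3, "dx": 0, "dy": 0, "dz": 0, "ax": 0, "ay": 0, "az": 0}, {"hand": 0.1, "dx": 0, "dy": 0, "dz": 0, "ax": 0, "ay": 0, "az": 0}, {"hand": 0, "dx": 0, "dy": 0, "dz": 0, "ax": 0, "ay": 0, "az": 0}, {"hand": 0, "dx": 0, "dy": 0, "dz": 0, "ax": 0, "ay": 0, "az": 0}], newtons=25)

```text
time_s: 4.1
position: [0.5219, 0.0553, 0.0999]
tool_rot: [[0.449, 0.001, 0.893], [-0.893, -0.0, 0.449], [0.001, -1.0, 0.001]]
ft_force: [-2.0, 0.5, 4.2]
grip_width: 0.0147
```

Call:
jog_arm(rows=[{"hand": 0, "dx": 0, "dy": 0, "dz": 0, "ax": 0, "ay": 0, "az": 0}, {"hand": 0, "dx": 0, "dy": 0, "dz": 0, "ax": 0, "ay": 0, "az": 0}, {"hand": 0, "dx": 0, "dy": 0, "dz": 0, "ax": 0, "ay": 0, "az": 0}, {"hand": 0, "dx": 0, "dy": 0, "dz": 0, "ax": 0, "ay": 0, "az": 0}, {"hand": 0, "dx": 0, "dy": 0, "dz": 0, "ax": 0, "ay": 0, "az": 0}], newtons=30)

```text
time_s: 4.52
position: [0.5219, 0.0553, 0.0999]
tool_rot: [[0.449, 0.001, 0.893], [-0.893, -0.0, 0.449], [0.001, -1.0, 0.001]]
ft_force: [-1.7, 0.1, 6.6]
grip_width: 0.0141
```

```bash

python3 - <<'E'
from h import *
s=status.observe();print(s["position"],s["tool_rot"],s["ft_force"],s["grip_width"],s["time_s"])
im=imaging.get_image("wrist")[:,:,::-1].copy();cv2.imwrite("pics/wrist3.png",im)
im=imaging.get_image("side")[:,:,::-1].copy();cv2.imwrite("pics/side3.png",im)
E
```

```text
[0.5219 0.0553 0.0999] [[ 0.4492  0.0009  0.8934]
 [-0.8934 -0.0003  0.4492]
 [ 0.0006 -1.      0.0007]] [-1.7235  0.141   6.6386] 0.014095263119565408 4.5167
```

View pics/wrist3.png

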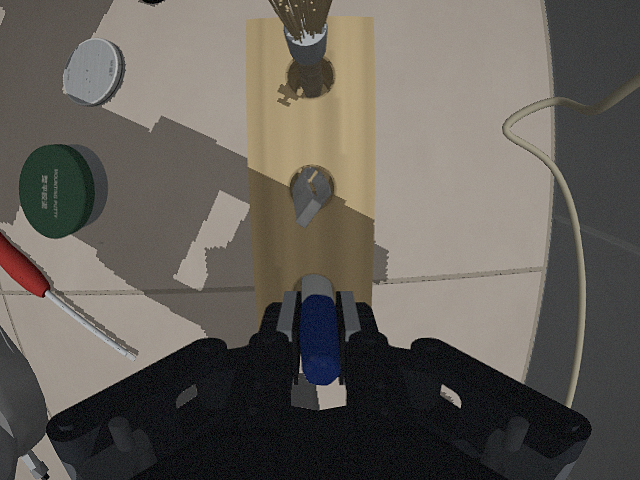

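View pics/side3.png

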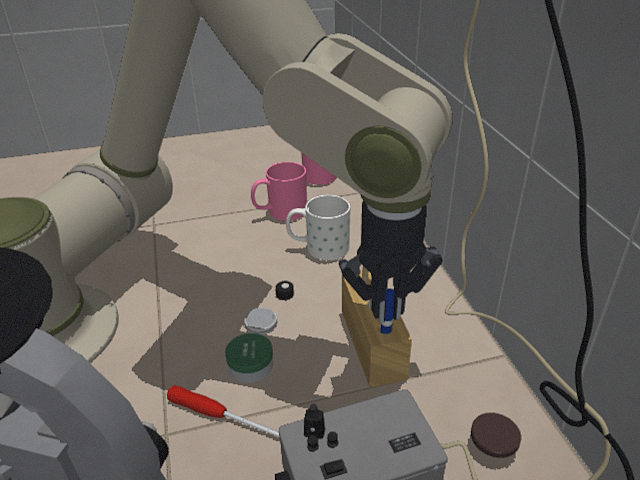

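The wrist view shows the cap held between the pads (320,340), with a width of 14.1 mm. The tweezers (310,190) and brush (305,50) are still in the stand. I lift straight up.

Call:
jog_arm(rows=[{"hand": 0, "dx": 0, "dy": -0.5, "dz": 0, "ax": 0, "ay": 0, "az": 0}, {"hand": 0, "dx": 0, "dy": -1, "dz": 0, "ax": 0, "ay": 0, "az": 0}, {"hand": 0, "dx": 0, "dy": -1, "dz": 0, "ax": 0, "ay": 0, "az": 0}, {"hand": 0, "dx": 0, "dy": -1, "dz": 0, "ax": 0, "ay": 0, "az": 0}, {"hand": 0, "dx": 0, "dy": -1, "dz": 0, "ax": 0, "ay": 0, "az": 0}])

```text
time_s: 5.03
position: [0.5217, 0.0554, 0.1449]
tool_rot: [[0.449, -0.0, 0.893], [-0.893, 0.0, 0.449], [-0.0, -1.0, -0.0]]
ft_force: [-0.5, -0.0, -0.6]
grip_width: 0.0142
```

Call:
jog_arm(rows=[{"hand": 0, "dx": 0, "dy": -1.5, "dz": 0, "ax": 0, "ay": 0, "az": 0}, {"hand": 0, "dx": 0, "dy": -1.5, "dz": 0, "ax": 0, "ay": 0, "az": 0}, {"hand": 0, "dx": 0, "dy": -1.5, "dz": 0, "ax": 0, "ay": 0, "az": 0}, {"hand": 0, "dx": 0, "dy": -1.5, "dz": 0, "ax": 0, "ay": 0, "az": 0}, {"hand": 0, "dx": 0, "dy": -1.5, "dz": 0, "ax": 0, "ay": 0, "az": 0}])

```text
time_s: 5.45
position: [0.5216, 0.0554, 0.2202]
tool_rot: [[0.449, -0.0, 0.893], [-0.893, 0.0, 0.449], [-0.0, -1.0, -0.0]]
ft_force: [0.5, -0.3, -1.0]
grip_width: 0.0143
```

Call:
jog_arm(rows=[{"hand": 0, "dx": 0, "dy": -1.8, "dz": 0, "ax": 0, "ay": 0, "az": 0}, {"hand": 0, "dx": 0, "dy": -1.8, "dz": 0, "ax": 0, "ay": 0, "az": 0}, {"hand": 0, "dx": 0, "dy": -1.8, "dz": 0, "ax": 0, "ay": 0, "az": 0}, {"hand": 0, "dx": 0, "dy": -1.8, "dz": 0, "ax": 0, "ay": 0, "az": 0}, {"hand": 0, "dx": 0, "dy": -1, "dz": 0, "ax": 0, "ay": 0, "az": 0}])

```text
time_s: 5.87
position: [0.5219, 0.0554, 0.3035]
tool_rot: [[0.449, 0.003, 0.893], [-0.893, -0.0, 0.449], [0.001, -1.0, 0.002]]
ft_force: [-0.4, -0.0, 0.9]
grip_width: 0.0144
```

```bash

python3 - <<'E'
from h import *
im=imaging.get_image("side")[:,:,::-1].copy();cv2.imwrite("pics/side4.png",im)
imaging.get_image("top")
s=status.observe();print(s["position"],s["ft_force"],s["grip_width"],s["time_s"])
im=imaging.get_image("wrist")[:,:,::-1].copy();cv2.imwrite("pics/wrist4.png",im)
p=np.array(s["position"])
print("lower end if straight:",proj("side",p+[0,0,-.09]),proj("wrist",p+[0,0,-.09],s))
plan([.372,.315,.30],0,15,hand=0)
E
```

```text
[0.5221 0.0553 0.303 ] [-0.8644  0.1354  0.3112] 0.014460488717290686 5.9667
lower end if straight: [392.1486 247.0735] [315.3127 250.3274]
[{"hand": 0.0, "dx": -1.99, "dy": 0.01, "dz": -0.11, "ay": 0.0}, {"hand": 0.0, "dx": -2.0, "dy": 0.01, "dz": -0.11, "ay": 0.0}, {"hand": 0.0, "dx": -1.99, "dy": 0.01, "dz": -0.12, "ay": 0.0}, {"hand": 0.0, "dx": -2.0, "dy": 0.01, "dz": -0.11, "ay": 0.0}, {"hand": 0.0, "dx": -1.99, "dy": 0.01, "dz": -0.12, "ay": 0.0}]
[{"hand": 0.0, "dx": -2.0, "dy": 0.01, "dz": -0.11, "ay": 0.0}, {"hand": 0.0, "dx": -1.99, "dy": 0.01, "dz": -0.12, "ay": 0.0}, {"hand": 0.0, "dx": -2.0, "dy": 0.01, "dz": -0.11, "ay": 0.0}, {"hand": 0.0, "dx": -1.99, "dy": 0.01, "dz": -0.12, "ay": 0.0}, {"hand": 0.0, "dx": -2.0, "dy": 0.01, "dz": -0.11, "ay": 0.0}]
[{"hand": 0.0, "dx": -1.99, "dy": 0.01, "dz": -0.12, "ay": 0.0}, {"hand": 0.0, "dx": -2.0, "dy": 0.01, "dz": -0.11, "ay": 0.0}, {"hand": 0.0, "dx": -1.99, "dy": 0.01, "dz": -0.12, "ay": 0.0}, {"hand": 0.0, "dx": -2.0, "dy": 0.01, "dz": -0.11, "ay": 0.0}, {"hand": 0.0, "dx": -1.99, "dy": 0.0, "dz": -0.12, "ay": 0.0}]
end [0.372 0.315 0.3  ] zaxis [0.8934 0.4492 0.0008] y [ 0.0009 -0.     -1.    ]
```

View pics/side4.png

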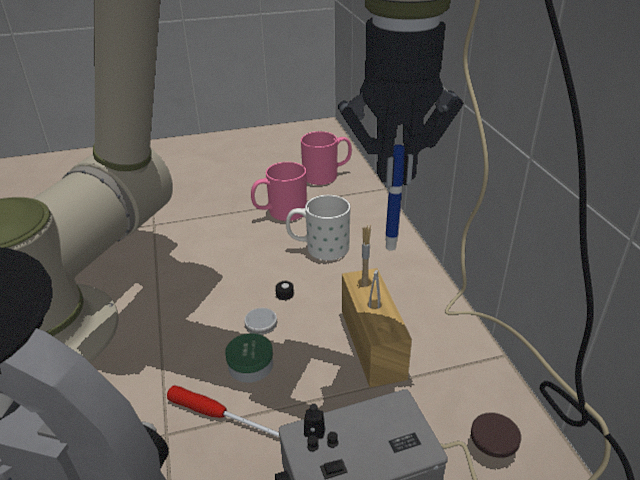

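View pics/wrist4.png

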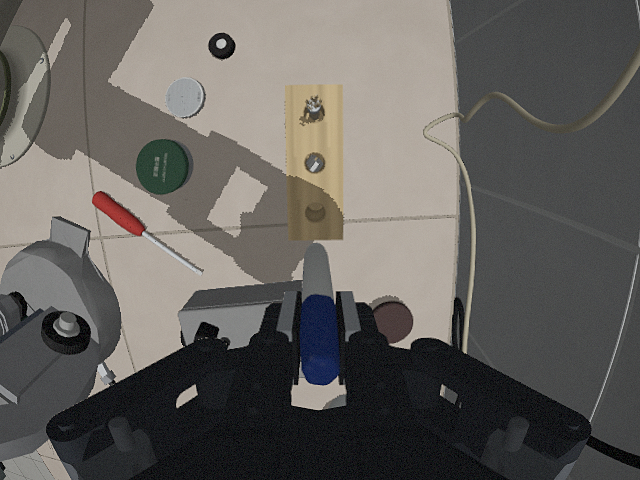

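The marker is out and straight. Its lower end is seen at (391,248) and was predicted at (392,247), so the bottom is TCP − 90 mm. The brush and tweezers are still in place. Next I carry it past the brush with a small detour towards the robot.

Call:
jog_arm(rows=[{"hand": 0, "dx": -1, "dy": 0, "dz": -1, "ax": 0, "ay": 0, "az": 0}, {"hand": 0, "dx": -1.5, "dy": 0, "dz": -1.5, "ax": 0, "ay": 0, "az": 0}, {"hand": 0, "dx": -2, "dy": 0, "dz": -1.5, "ax": 0, "ay": 0, "az": 0}, {"hand": 0, "dx": -2, "dy": 0, "dz": -1, "ax": 0, "ay": 0, "az": 0}, {"hand": 0, "dx": -2, "dy": 0, "dz": 0, "ax": 0, "ay": 0, "az": 0}])

```text
time_s: 6.43
position: [0.4367, 0.109, 0.3004]
tool_rot: [[0.448, -0.002, 0.894], [-0.894, -0.0, 0.448], [-0.001, -1.0, -0.002]]
ft_force: [0.7, 0.3, -0.3]
grip_width: 0.0142
```

Call:
jog_arm(rows=[{"hand": 0, "dx": -2.1, "dy": 0, "dz": 0, "ax": 0, "ay": 0, "az": 0}, {"hand": 0, "dx": -2.1, "dy": 0, "dz": 0, "ax": 0, "ay": 0, "az": 0}, {"hand": 0, "dx": -2.1, "dy": 0, "dz": 0, "ax": 0, "ay": 0, "az": 0}, {"hand": 0, "dx": -2.1, "dy": 0, "dz": 0, "ax": 0, "ay": 0, "az": 0}, {"hand": 0, "dx": -2.1, "dy": 0, "dz": 0, "ax": 0, "ay": 0, "az": 0}])

```text
time_s: 6.85
position: [0.3907, 0.2034, 0.3002]
tool_rot: [[0.449, -0.002, 0.894], [-0.894, -0.0, 0.449], [-0.001, -1.0, -0.002]]
ft_force: [-0.2, -0.5, -0.3]
grip_width: 0.0142
```

Call:
jog_arm(rows=[{"hand": 0, "dx": -2.1, "dy": 0, "dz": 0.5, "ax": 0, "ay": 0, "az": 0}, {"hand": 0, "dx": -2.1, "dy": 0, "dz": 0.8, "ax": 0, "ay": 0, "az": 0}, {"hand": 0, "dx": -2.1, "dy": 0, "dz": 0.8, "ax": 0, "ay": 0, "az": 0}, {"hand": 0, "dx": -2.1, "dy": 0, "dz": 0.7, "ax": 0, "ay": 0, "az": 0}, {"hand": 0, "dx": -1.5, "dy": 0, "dz": 0.5, "ax": 0, "ay": 0, "az": 0}])

```text
time_s: 7.27
position: [0.3759, 0.3073, 0.3]
tool_rot: [[0.45, -0.002, 0.893], [-0.893, -0.001, 0.45], [-0.0, -1.0, -0.002]]
ft_force: [-0.6, 0.4, 0.0]
grip_width: 0.0138
```

Call:
jog_arm(rows=[{"hand": 0, "dx": -0.8, "dy": 0, "dz": 0, "ax": 0, "ay": 0, "az": 0}, {"hand": 0, "dx": 0, "dy": 0, "dz": 0, "ax": 0, "ay": 0, "az": 0}, {"hand": 0, "dx": 0, "dy": 0, "dz": 0, "ax": 0, "ay": 0, "az": 0}, {"hand": 0, "dx": 0, "dy": 0, "dz": 0, "ax": 0, "ay": 0, "az": 0}, {"hand": 0, "dx": 0, "dy": 0, "dz": 0, "ax": 0, "ay": 0, "az": 0}])

```text
time_s: 7.68
position: [0.3734, 0.3123, 0.3013]
tool_rot: [[0.448, -0.0, 0.894], [-0.894, -0.0, 0.448], [0.0, -1.0, -0.0]]
ft_force: [0.7, -1.0, -0.1]
grip_width: 0.0143
```

```bash

python3 - <<'E'
from h import *
s=status.observe();print(s["position"],s["ft_force"],s["grip_width"],s["time_s"])
im=imaging.get_image("wrist")[:,:,::-1].copy();cv2.imwrite("pics/wrist5.png",im)
im=imaging.get_image("side")[:,:,::-1].copy();cv2.imwrite("pics/side5.png",im)
p=np.array(s["position"])
print("lower end if straight:",proj("side",p+[0,0,-.09]),proj("wrist",p+[0,0,-.09],s))
print("mug rim centre, floor in wrist",proj("wrist",[.372,.315,.093],s),proj("wrist",[.372,.315,.007],s))
plan([.372,.315,.20],0,5,hand=0)
E
```

```text
[0.3734 0.3123 0.3013] [ 0.6977 -0.9575 -0.1394] 0.014270616781248998 7.6833
lower end if straight: [326.4663 144.2507] [315.7254 250.5539]
mug rim centre, floor in wrist [316.4427 212.1471] [316.7377 198.6512]
[{"hand": 0.0, "dx": -0.06, "dy": 2.03, "dz": -0.0, "ay": 0.0}, {"hand": 0.0, "dx": -0.06, "dy": 2.03, "dz": -0.0, "ay": 0.0}, {"hand": 0.0, "dx": -0.06, "dy": 2.03, "dz": -0.0, "ay": 0.0}, {"hand": 0.0, "dx": -0.05, "dy": 2.02, "dz": -0.0, "ay": 0.0}, {"hand": 0.0, "dx": -0.06, "dy": 2.03, "dz": -0.01, "ay": 0.0}]
end [0.372 0.315 0.2  ] zaxis [0.894  0.4482 0.0001] y [ 0.0001  0.     -1.    ]
```

View pics/wrist5.png

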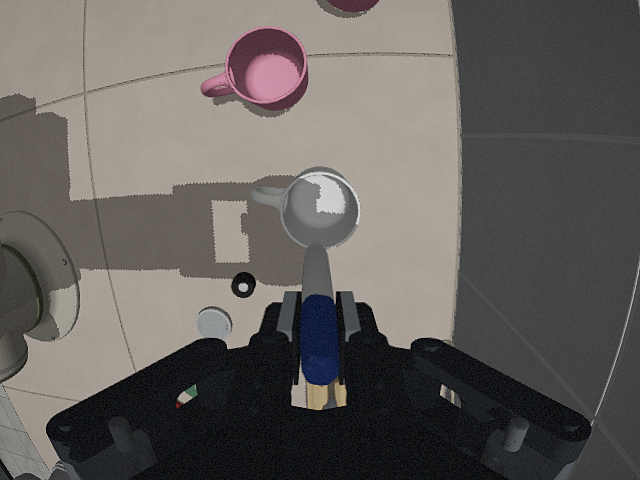

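View pics/side5.png

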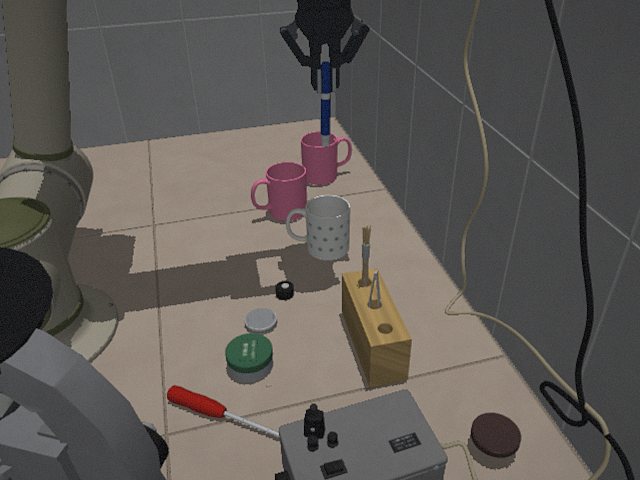

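In the wrist view the mug rim is centred near (320,209), against a prediction of (316,212). The marker end is at (317,248). So I shift dx −0.5 and dz +0.25 and lower to about 2 cm above the floor.

Call:
jog_arm(rows=[{"hand": 0, "dx": -0.25, "dy": 1, "dz": 0.1, "ax": 0, "ay": 0, "az": 0}, {"hand": 0, "dx": -0.25, "dy": 1.5, "dz": 0.15, "ax": 0, "ay": 0, "az": 0}, {"hand": 0, "dx": 0, "dy": 1.5, "dz": 0, "ax": 0, "ay": 0, "az": 0}, {"hand": 0, "dx": 0, "dy": 1.5, "dz": 0, "ax": 0, "ay": 0, "az": 0}, {"hand": 0, "dx": 0, "dy": 1.5, "dz": 0, "ax": 0, "ay": 0, "az": 0}])

```text
time_s: 8.2
position: [0.3733, 0.3183, 0.2308]
tool_rot: [[0.449, 0.0, 0.894], [-0.894, 0.0, 0.449], [0.0, -1.0, 0.0]]
ft_force: [0.2, -0.0, -0.5]
grip_width: 0.0142
```

Call:
jog_arm(rows=[{"hand": 0, "dx": 0, "dy": 1.5, "dz": 0, "ax": 0, "ay": 0, "az": 0}, {"hand": 0, "dx": 0, "dy": 1, "dz": 0, "ax": 0, "ay": 0, "az": 0}, {"hand": 0, "dx": 0, "dy": 0.5, "dz": 0, "ax": 0, "ay": 0, "az": 0}, {"hand": 0, "dx": 0, "dy": 0, "dz": 0, "ax": 0, "ay": 0, "az": 0}, {"hand": 0, "dx": 0, "dy": 0, "dz": 0, "ax": 0, "ay": 0, "az": 0}])

```text
time_s: 8.62
position: [0.3734, 0.3186, 0.2018]
tool_rot: [[0.449, 0.0, 0.894], [-0.894, 0.0, 0.449], [-0.0, -1.0, 0.001]]
ft_force: [-0.2, 0.0, 0.3]
grip_width: 0.0146
```

```bash

python3 - <<'E'
from h import *
s=status.observe();print(s["position"],s["ft_force"],s["grip_width"],s["time_s"])
im=imaging.get_image("wrist")[:,:,::-1].copy();cv2.imwrite("pics/wrist6.png",im)
im=imaging.get_image("side")[:,:,::-1].copy();cv2.imwrite("pics/side6.png",im)
p=np.array(s["position"])
print("mug rim centre",proj("wrist",[.372,.315,.093],s), "tcp xy at rim height",proj("wrist",[p[0],p[1],.093],s))
E
```

```text
[0.3734 0.3186 0.2018] [-0.1977  0.0284  0.3137] 0.014619464856063049 8.6167
mug rim centre [311.7159 246.4449] tcp xy at rim height [315.7867 242.9111]
```

View pics/wrist6.png

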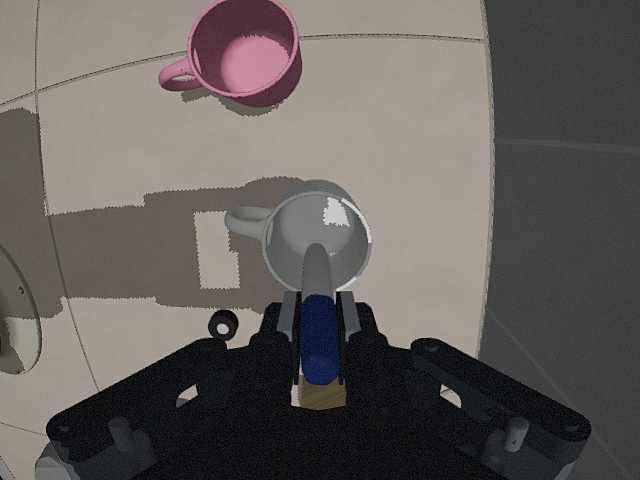

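View pics/side6.png

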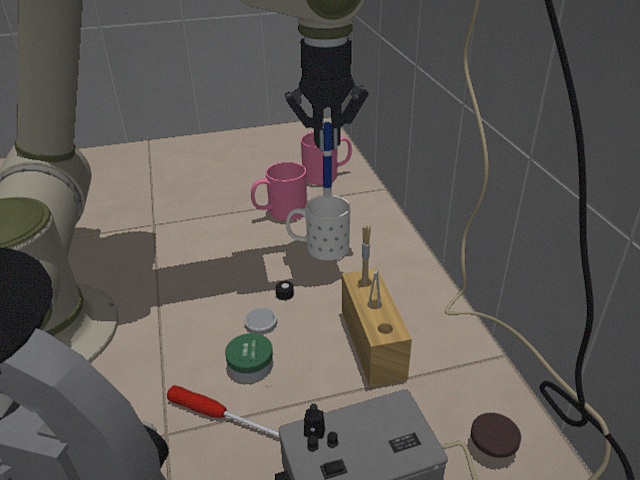

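The rim is centred at (317,243) and the tool axis projects to (316,243), so the marker is centred over the mug. I lower it in.

Call:
jog_arm(rows=[{"hand": 0, "dx": 0, "dy": 1, "dz": 0, "ax": 0, "ay": 0, "az": 0}, {"hand": 0, "dx": 0, "dy": 1.2, "dz": 0, "ax": 0, "ay": 0, "az": 0}, {"hand": 0, "dx": 0, "dy": 1.2, "dz": 0, "ax": 0, "ay": 0, "az": 0}, {"hand": 0, "dx": 0, "dy": 1.2, "dz": 0, "ax": 0, "ay": 0, "az": 0}, {"hand": 0, "dx": 0, "dy": 1.2, "dz": 0, "ax": 0, "ay": 0, "az": 0}])

```text
time_s: 9.13
position: [0.3735, 0.3188, 0.1435]
tool_rot: [[0.449, 0.001, 0.893], [-0.893, 0.001, 0.449], [-0.0, -1.0, 0.002]]
ft_force: [0.4, 1.0, 0.4]
grip_width: 0.0146
```

Call:
jog_arm(rows=[{"hand": 0, "dx": 0, "dy": 1.2, "dz": 0, "ax": 0, "ay": 0, "az": 0}, {"hand": 0, "dx": 0, "dy": 1, "dz": 0, "ax": 0, "ay": 0, "az": 0}, {"hand": 0, "dx": 0, "dy": 0.7, "dz": 0, "ax": 0, "ay": 0, "az": 0}, {"hand": 0, "dx": 0, "dy": 0.5, "dz": 0, "ax": 0, "ay": 0, "az": 0}, {"hand": 0, "dx": 0, "dy": 0.2, "dz": 0, "ax": 0, "ay": 0, "az": 0}])

```text
time_s: 9.55
position: [0.3732, 0.3187, 0.1071]
tool_rot: [[0.449, -0.0, 0.893], [-0.893, -0.0, 0.449], [0.0, -1.0, -0.0]]
ft_force: [-0.1, -0.1, -0.1]
grip_width: 0.0139
```

Call:
jog_arm(rows=[{"hand": 0, "dx": 0, "dy": 0.2, "dz": 0, "ax": 0, "ay": 0, "az": 0}, {"hand": 0, "dx": 0, "dy": 0.2, "dz": 0, "ax": 0, "ay": 0, "az": 0}, {"hand": 0, "dx": 0, "dy": 0.1, "dz": 0, "ax": 0, "ay": 0, "az": 0}, {"hand": 0, "dx": 0, "dy": 0, "dz": 0, "ax": 0, "ay": 0, "az": 0}, {"hand": 0, "dx": 0, "dy": 0, "dz": 0, "ax": 0, "ay": 0, "az": 0}])

```text
time_s: 9.97
position: [0.3732, 0.3187, 0.1025]
tool_rot: [[0.449, 0.0, 0.893], [-0.893, 0.0, 0.449], [0.0, -1.0, 0.0]]
ft_force: [-0.1, 0.2, -0.3]
grip_width: 0.0142
```

Call:
jog_arm(rows=[{"hand": 0, "dx": 0, "dy": 0.1, "dz": 0, "ax": 0, "ay": 0, "az": 0}, {"hand": 0, "dx": 0, "dy": 0.1, "dz": 0, "ax": 0, "ay": 0, "az": 0}, {"hand": 0, "dx": 0, "dy": 0.1, "dz": 0, "ax": 0, "ay": 0, "az": 0}, {"hand": 0, "dx": 0, "dy": 0, "dz": 0, "ax": 0, "ay": 0, "az": 0}, {"hand": 0, "dx": 0, "dy": 0, "dz": 0, "ax": 0, "ay": 0, "az": 0}])

```text
time_s: 10.38
position: [0.3731, 0.3187, 0.0993]
tool_rot: [[0.449, -0.0, 0.893], [-0.893, -0.0, 0.449], [-0.0, -1.0, -0.0]]
ft_force: [-0.2, -0.1, 0.2]
grip_width: 0.0146
```

Call:
jog_arm(rows=[{"hand": 0, "dx": 0, "dy": 0.1, "dz": 0, "ax": 0, "ay": 0, "az": 0}, {"hand": 0, "dx": 0, "dy": 0, "dz": 0, "ax": 0, "ay": 0, "az": 0}, {"hand": 0, "dx": 0, "dy": 0.1, "dz": 0, "ax": 0, "ay": 0, "az": 0}, {"hand": 0, "dx": 0, "dy": 0, "dz": 0, "ax": 0, "ay": 0, "az": 0}, {"hand": 0, "dx": 0, "dy": 0, "dz": 0, "ax": 0, "ay": 0, "az": 0}])

```text
time_s: 10.8
position: [0.3732, 0.3187, 0.0974]
tool_rot: [[0.449, 0.0, 0.893], [-0.893, 0.0, 0.449], [-0.0, -1.0, 0.0]]
ft_force: [0.3, 0.2, 1.9]
grip_width: 0.0141
```

Call:
jog_arm(rows=[{"hand": 0, "dx": 0, "dy": 0.05, "dz": 0, "ax": 0, "ay": 0, "az": 0}, {"hand": 0, "dx": 0, "dy": 0, "dz": 0, "ax": 0, "ay": 0, "az": 0}, {"hand": 0, "dx": 0, "dy": 0, "dz": 0, "ax": 0, "ay": 0, "az": 0}, {"hand": 0, "dx": 0, "dy": 0, "dz": 0, "ax": 0, "ay": 0, "az": 0}, {"hand": 0, "dx": 0, "dy": 0, "dz": 0, "ax": 0, "ay": 0, "az": 0}])

```text
time_s: 11.22
position: [0.3734, 0.3188, 0.0973]
tool_rot: [[0.449, 0.001, 0.893], [-0.893, 0.001, 0.449], [-0.0, -1.0, 0.001]]
ft_force: [-0.5, 0.0, 4.3]
grip_width: 0.0142
```

```bash

python3 - <<'E'
from h import *
s=status.observe();print(s["position"],s["ft_force"],s["grip_width"],s["time_s"])
im=imaging.get_image("wrist")[:,:,::-1].copy();cv2.imwrite("pics/wrist7.png",im)
im=imaging.get_image("side")[:,:,::-1].copy();cv2.imwrite("pics/side7.png",cv2.resize(im[60:300,230:430],None,fx=2.5,fy=2.5))
E
```

```text
[0.3734 0.3188 0.0973] [-0.5169  0.0161  4.2837] 0.014168657905982089 11.2167
```

View pics/wrist7.png

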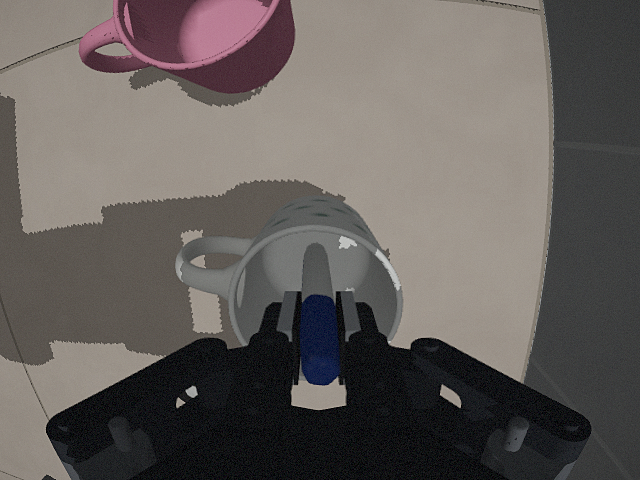

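View pics/side7.png

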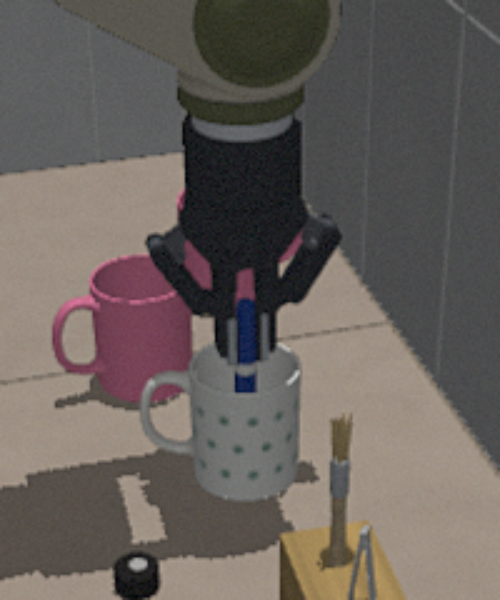

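The marker is in the mug and on the floor, with 4.3 N upward at TCP z = 0.0973. I release slowly to a small opening, then rise.

Call:
jog_arm(rows=[{"hand": 0.18, "dx": 0, "dy": 0, "dz": 0, "ax": 0, "ay": 0, "az": 0}, {"hand": 0.22, "dx": 0, "dy": 0, "dz": 0, "ax": 0, "ay": 0, "az": 0}, {"hand": 0.26, "dx": 0, "dy": 0, "dz": 0, "ax": 0, "ay": 0, "az": 0}, {"hand": 0.3, "dx": 0, "dy": 0, "dz": 0, "ax": 0, "ay": 0, "az": 0}, {"hand": 0.33, "dx": 0, "dy": 0, "dz": 0, "ax": 0, "ay": 0, "az": 0}])

```text
time_s: 11.73
position: [0.373, 0.3186, 0.0966]
tool_rot: [[0.449, -0.0, 0.893], [-0.893, -0.0, 0.449], [-0.0, -1.0, -0.001]]
ft_force: [-0.1, -0.0, -0.0]
grip_width: 0.0281
```

Call:
jog_arm(rows=[{"hand": 0.33, "dx": 0, "dy": 0, "dz": 0, "ax": 0, "ay": 0, "az": 0}, {"hand": 0.33, "dx": 0, "dy": 0, "dz": 0, "ax": 0, "ay": 0, "az": 0}, {"hand": 0.33, "dx": 0, "dy": 0, "dz": 0, "ax": 0, "ay": 0, "az": 0}, {"hand": 0.33, "dx": 0, "dy": 0, "dz": 0, "ax": 0, "ay": 0, "az": 0}, {"hand": 0.33, "dx": 0, "dy": 0, "dz": 0, "ax": 0, "ay": 0, "az": 0}])

```text
time_s: 12.15
position: [0.3731, 0.3187, 0.0968]
tool_rot: [[0.449, -0.0, 0.893], [-0.893, -0.0, 0.449], [-0.0, -1.0, -0.0]]
ft_force: [1.1, 0.1, -0.0]
grip_width: 0.0282
```

```bash

python3 - <<'E'
from h import *
s=status.observe();print(s["position"],s["ft_force"],s["grip_width"],s["time_s"])
im=imaging.get_image("wrist")[:,:,::-1].copy();cv2.imwrite("pics/wrist8.png",im)
E
```

```text
[0.3731 0.3187 0.0968] [ 1.1184  0.1464 -0.0319] 0.028188553183147363 12.15
```

View pics/wrist8.png

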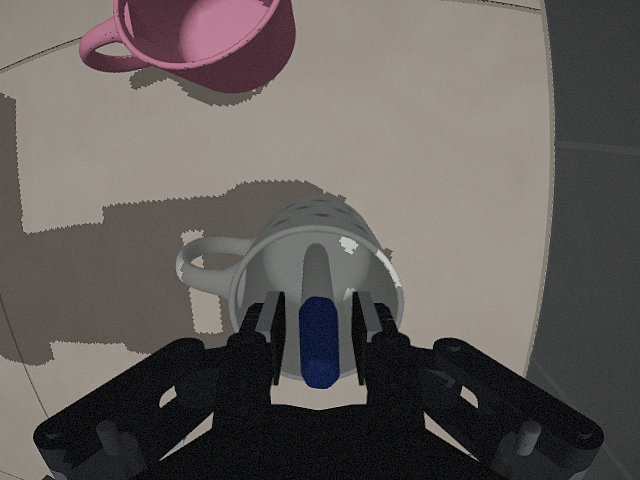

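The marker stands free between the open pads, upright at (320,340). I rise straight up.

Call:
jog_arm(rows=[{"hand": 0.33, "dx": 0, "dy": -0.4, "dz": 0, "ax": 0, "ay": 0, "az": 0}, {"hand": 0.33, "dx": 0, "dy": -0.8, "dz": 0, "ax": 0, "ay": 0, "az": 0}, {"hand": 0.35, "dx": 0, "dy": -1, "dz": 0, "ax": 0, "ay": 0, "az": 0}, {"hand": 0.4, "dx": 0, "dy": -1, "dz": 0, "ax": 0, "ay": 0, "az": 0}, {"hand": 0.45, "dx": 0, "dy": -1.5, "dz": 0, "ax": 0, "ay": 0, "az": 0}])

```text
time_s: 12.62
position: [0.3729, 0.3185, 0.1444]
tool_rot: [[0.449, -0.001, 0.893], [-0.893, -0.0, 0.449], [0.0, -1.0, -0.001]]
ft_force: [0.2, 0.0, -1.0]
grip_width: 0.0383
```

Call:
jog_arm(rows=[{"hand": 0.5, "dx": 0, "dy": -2, "dz": 0, "ax": 0, "ay": 0, "az": 0}, {"hand": 0.5, "dx": 0, "dy": -2.5, "dz": 0, "ax": 0, "ay": 0, "az": 0}, {"hand": 0.5, "dx": 0, "dy": -2.5, "dz": 0, "ax": 0, "ay": 0, "az": 0}, {"hand": 0.5, "dx": 0, "dy": -1.5, "dz": 0, "ax": 0, "ay": 0, "az": 0}, {"hand": 0.5, "dx": 0, "dy": -0.5, "dz": 0, "ax": 0, "ay": 0, "az": 0}])

```text
time_s: 13.03
position: [0.3737, 0.319, 0.237]
tool_rot: [[0.449, 0.005, 0.893], [-0.893, 0.002, 0.449], [-0.0, -1.0, 0.005]]
ft_force: [-0.3, 0.1, 0.2]
grip_width: 0.043
```

Call:
jog_arm(rows=[{"hand": 0.5, "dx": 0, "dy": 0, "dz": 0, "ax": 0, "ay": 0, "az": 0}, {"hand": 0.5, "dx": 0, "dy": 0, "dz": 0, "ax": 0, "ay": 0, "az": 0}, {"hand": 0.5, "dx": 0, "dy": 0, "dz": 0, "ax": 0, "ay": 0, "az": 0}, {"hand": 0.5, "dx": 0, "dy": 0, "dz": 0, "ax": 0, "ay": 0, "az": 0}, {"hand": 0.5, "dx": 0, "dy": 0, "dz": 0, "ax": 0, "ay": 0, "az": 0}])

```text
time_s: 13.45
position: [0.3729, 0.3186, 0.233]
tool_rot: [[0.449, -0.001, 0.893], [-0.893, -0.001, 0.449], [0.0, -1.0, -0.002]]
ft_force: [-0.7, 0.3, 0.6]
grip_width: 0.0425
```

```bash

python3 - <<'E'
from h import *
s=status.observe();print(s["position"],s["ft_force"],s["qvel"],s["time_s"])
im=imaging.get_image("wrist")[:,:,::-1].copy();cv2.imwrite("pics/wrist9.png",im)
im=imaging.get_image("side")[:,:,::-1].copy();cv2.imwrite("pics/side9.png",im)
E
```

```text
[0.3729 0.3186 0.233 ] [-0.719   0.2565  0.5573] [-0.0189 -0.1501 -0.4151  0.071   0.0586  0.0333] 13.45
```

View pics/wrist9.png

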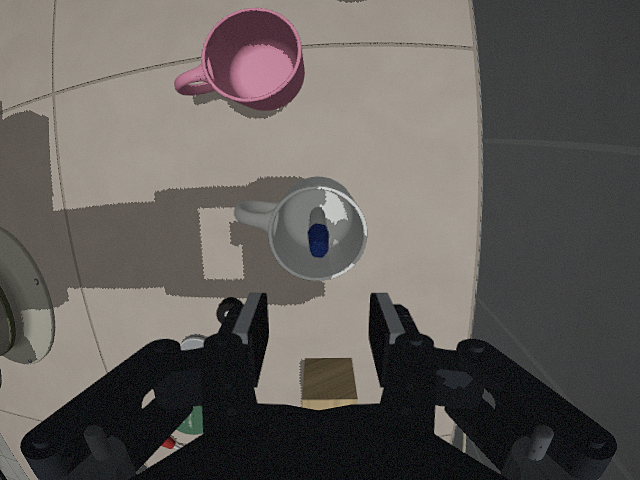

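View pics/side9.png

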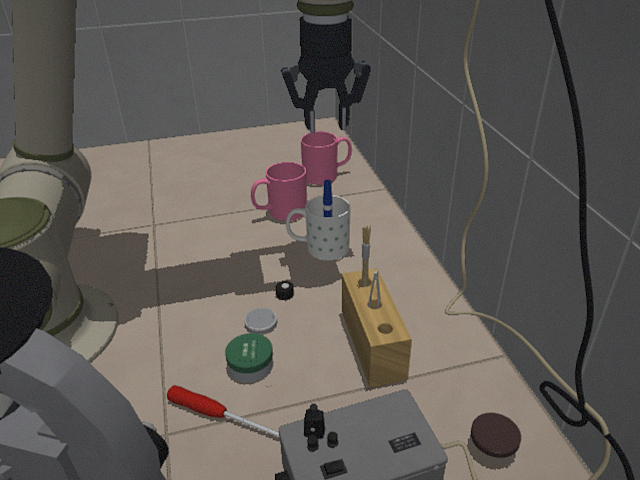

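The side view shows the marker standing upright in the polka-dot mug (327,200). The mug has not moved, the brush and tweezers are in the stand, and the gripper is clear. I hand the job in.

```bash
python3 -c "
from rig import job;print(job.close_job())"
```

```text
the job is handed in; nothing more can be done
None
```

The marker is out of the stand and standing upright in the polka-dot mug, lower end down. I handed the job in at about 13.6 s; the hand-in itself gives no verdict.

I gripped it across the row and lifted it straight up. I lowered it in until it touched the mug's floor with about 4 N at TCP z = 0.097, as expected, then opened the fingers a little and rose clear.

- **Last pictures:** The marker stands free in the mug, the mug is where it was, and the brush and tweezers are still in the stand. The gripper is about 9 cm above the marker, touching nothing.
- **Disagreements:** The mug's position differed by about 4 mm between the fixed cameras and the wrist camera. I followed the wrist camera, and a second look confirmed the marker was centred.
- **Refused calls:** The first batch of move calls was refused over missing keys, so nothing moved.

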